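# Unstack the sample jars onto their colour-coded trays

## Robot

A 6-joint arm with a two-finger parallel gripper is mounted at the origin on the work surface. World frame = base frame: x ahead of the robot, y to its left, z up, the work surface at z = 0. Lengths are in m, angles in rad, forces in N, time in s.
With the tool pointing down it reaches from about 0.4 to 0.925 m from the base axis. Payload 12.5 kg.
Tool frame: the origin (TCP) lies at the very end of the fingers, on their centre line; the grasp point (between the pads) lies 19 mm behind it; z points along the fingers, y is the line along which they close (so a half turn about z gives the same grasp; the last joint's range is limited). The gripper opens to 95 mm and grips with 3 to 60 N. Pads are 20 mm wide; open, the fingers measure 119 mm over their backs; the gripper's body (75 mm by 180 mm) begins 59 mm behind the grasp point.
Start: joints at [-1.417, 0.491, 1.559, -0, 1.092, -0.106], TCP at [0.161, -0.604, 0.215] pointing down, gripper open.
Joint ranges: [-3.1, 3.1], [-0.84, 2.19], [0.05, 2.79], [-1.13, 4.28], [0.06, 2.93], [-2.69, 2.69]. Speed limits (rad/s): [2.22, 2.22, 2.79, 3.14, 3.14, 3.14].

## Interface

Orientations are given as a unit quaternion [w, x, y, z].
In Python, from bench import ctrl, read_camera, camera_params gives the robot as it stands. Calls block until the motion is done:
- ctrl.movep(position, orientation): joint-space move of the TCP to a pose.
- ctrl.movel(position, v=0.15, rot=None, f_stop=None): straight line of the TCP; rot=None keeps the orientation; v is the mean speed in m/s. With f_stop (N) it stops when the force on the tool has changed by that much, and returns True; else False.
- ctrl.set_joints(angles): joint-space move.
- ctrl.grip(opening, squeeze=None): finger opening in m; squeeze is the grip in N (None keeps the last); returns when the fingers have stopped.
- ctrl.pause(seconds).
- ctrl.solve_ik(position, orientation): joint angles nearest the present ones, or None.
- ctrl.get_state(): the state.
- read_camera(name): name is "side" or "top" or "wrist"; returns the picture (384x512x3 uint8, red, green, blue); there is no depth.
- camera_params(name): a dict with "K" (3x3 intrinsics, pixels), "xyz" and "rotation" of the camera in the world. Camera axes: x right, y up, looking along -z (the intrinsics and any distortion apply to the point x, -y, -z); pixel columns grow to the right and rows downward; lengths in m; the calibration is good to about 2 mm. A picture is of the moment at which its call begins: read the wrist's pose just before it. camera_params takes no time and is no camera call; for the wrist camera it gives the pose at the moment of the call.
A pose or a line that the arm cannot do raises ctrl.IKError and nothing moves.
- ctrl.finish_job(): hands the job in; it is judged then, once.
The state is a dict: "clock": time; "q": joint angles; "dq": joint speeds; "effort": joint torques, N m; "position": TCP position; "eef_rot": TCP orientation; "ft_force": force on the tool from outside, world axes, zero at the start; "ft_torque": the same for the moment, N m; "opening": finger opening in m; "grasp_force": force on a finger pad.
Only numpy, scipy, OpenCV 4.12 (cv2) and the standard library are available. Lean on these libraries where they do the work, as an engineer would, in place of code of your own. Each camera call takes 0.05 s, during which the arm holds its last target. There are 200 camera calls.

## Task

Take the two stacks of closed sample jars apart and stand each of the five jars in the square tray of the same colour as its lid. Every jar must end upright and flat on its tray's floor, inside the rim; set the jars down gently, without dropping any or tipping it over.

Things in the scene. Friction and masses are not known exactly. Their poses are not given: they have to be found in the camera images.
- blue_jar: large closed glass jar with a flat blue lid; 60 mm tall in all, the round lid is 64 mm in diameter and takes up the top 16 mm; the glass below is 60 mm in diameter. Loose, about 220 g. Origin at the centre of its underside, z up along its axis. It stands on the table at the foot of a stack. Jars in a stack stand within 3 mm of one axis.
- red_jar: large closed glass jar with a flat red lid; 60 mm tall in all, the round lid is 64 mm in diameter and takes up the top 16 mm; the glass below is 60 mm in diameter. Loose, about 220 g. Origin at the centre of its underside, z up along its axis. It stands on the table at the foot of a stack. Jars in a stack stand within 3 mm of one axis.
- yellow_jar: middle-sized closed glass jar with a flat yellow lid; 50 mm tall in all, the round lid is 50 mm in diameter and takes up the top 16 mm; the glass below is 46 mm in diameter. Loose, about 130 g. Origin at the centre of its underside, z up along its axis. It stands on the lid of one of the two large jars. Jars in a stack stand within 3 mm of one axis.
- green_jar: middle-sized closed glass jar with a flat green lid; 50 mm tall in all, the round lid is 50 mm in diameter and takes up the top 16 mm; the glass below is 46 mm in diameter. Loose, about 130 g. Origin at the centre of its underside, z up along its axis. It stands on the lid of one of the two large jars. Jars in a stack stand within 3 mm of one axis.
- black_jar: small closed glass jar with a flat black lid; 45 mm tall in all, the round lid is 36 mm in diameter and takes up the top 16 mm; the glass below is 32 mm in diameter. Loose, about 70 g. Origin at the centre of its underside, z up along its axis. It stands on top of the taller stack, whose foot is the blue-lidded jar, on the yellow- or the green-lidded jar. Jars in a stack stand within 3 mm of one axis.
- blue_tray: square blue plastic tray, open on top, fixed to the table, for the jar with the blue lid; inside 84 by 84 mm (the jar has about 10 mm of room all round), outside 92 by 92 mm, floor 4 mm thick, rim 12 mm above the table. Origin at the centre of its underside, x and y along its sides, z up.
- red_tray: square red plastic tray, open on top, fixed to the table, for the jar with the red lid; inside 84 by 84 mm (the jar has about 10 mm of room all round), outside 92 by 92 mm, floor 4 mm thick, rim 12 mm above the table. Origin at the centre of its underside, x and y along its sides, z up.
- yellow_tray: square yellow plastic tray, open on top, fixed to the table, for the jar with the yellow lid; inside 70 by 70 mm (the jar has about 10 mm of room all round), outside 78 by 78 mm, floor 4 mm thick, rim 12 mm above the table. Origin at the centre of its underside, x and y along its sides, z up.
- green_tray: square green plastic tray, open on top, fixed to the table, for the jar with the green lid; inside 70 by 70 mm (the jar has about 10 mm of room all round), outside 78 by 78 mm, floor 4 mm thick, rim 12 mm above the table. Origin at the centre of its underside, x and y along its sides, z up.
- black_tray: square black plastic tray, open on top, fixed to the table, for the jar with the black lid; inside 56 by 56 mm (the jar has about 10 mm of room all round), outside 64 by 64 mm, floor 4 mm thick, rim 12 mm above the table. Origin at the centre of its underside, x and y along its sides, z up.
There are look-alikes about, which are no part of the job. There is more than one size of the blue_tray; the job needs the smaller.

How it is judged:
By the outcome, as a careful person would: the job done as asked, in the order asked, and still so for the second after the job is handed in, with the robot touching nothing.
It also fails if it takes over 128 s, if anything falls off the work surface, if the arm or the gripper's body presses on something with over 40 N, if the wrist force passes 120 N, or if a joint passes its speed limit or range.

## Working session

There is one attempt and no reset: what is moved stays moved. The work goes in short steps, each a Python script; the robot and the scene stay as the last script left them, time stands still between calls to the robot, and variables do not carry over. Pictures are saved under pics/ and viewed, at most 14 in all, crops included, and the job is handed in when it is done.

```bash
ls; mkdir -p pics
python3 - <<'E'
from bench import ctrl, read_camera, camera_params
import cv2
for n in ("top","side"):
    cv2.imwrite(f"pics/{n}0.png",cv2.cvtColor(read_camera(n),cv2.COLOR_RGB2BGR)); print(n,camera_params(n))
s=ctrl.get_state();print(s["clock"],s["eef_rot"],camera_params("wrist"))
E
```

```text
pics
top {'K': array([[461.1388308 ,   0.        , 257.43978516],
       [  0.        , 461.1388308 , 187.69209371],
       [  0.        ,   0.        ,   1.        ]]), 'xyz': array([0.22655158, 0.02755695, 1.32055826]), 'rotation': array([-0.70060171, -0.06624177,  0.06515428,  0.70747735])}
side {'K': array([[377.01634886,   0.        , 255.05260152],
       [  0.        , 377.01634886, 196.07830182],
       [  0.        ,   0.        ,   1.        ]]), 'xyz': array([0.26739188, 0.6035572 , 0.58517763]), 'rotation': array([-0.15152246, -0.07734051,  0.43525081,  0.88409056])}
0.1 [-4.82505369e-04  9.91577491e-01  1.29513887e-01 -1.70240097e-05] {'K': array([[335.93318078,   0.        , 243.9212001 ],
       [  0.        , 335.93318078, 184.82363545],
       [  0.        ,   0.        ,   1.        ]]), 'xyz': array([ 0.22374786, -0.58793389,  0.38498202]), 'rotation': array([ 0.78725015, -0.09507744,  0.07411088, -0.60473553])}
```

View pics/top0.png

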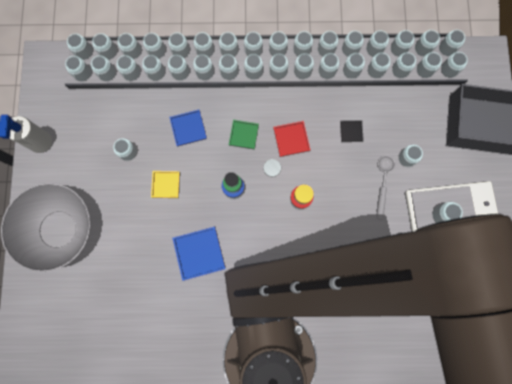

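View pics/side0.png

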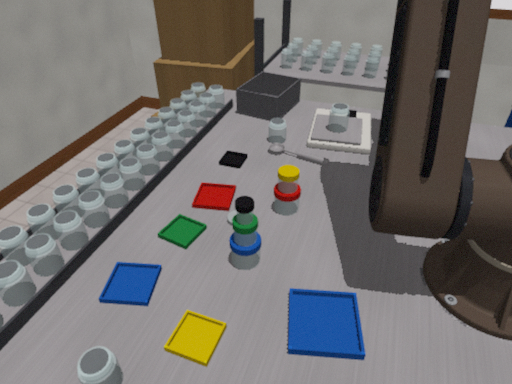

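The top view shows the following positions:
- **Stacks:** the blue/green/black stack is near (233,185) and the red/yellow stack near (303,196).
- **Trays:** small blue (188,128), green (244,135), red (292,139), black (352,131), yellow (166,185). The large blue decoy is at (199,253).
- **Side view:** it confirms the stacking order. A stray clear jar stands at about (272,167) in the top view.

I'll enlarge both views next.

Run:
```python
import cv2
a=cv2.imread("pics/top0.png")[105:225,145:375]; b=cv2.imread("pics/side0.png")[140:365,95:325]
cv2.imwrite("pics/topc.png",cv2.resize(a,None,fx=3.4,fy=3.4,interpolation=2)); cv2.imwrite("pics/sidec.png",cv2.resize(b,None,fx=2.6,fy=2.6,interpolation=2))
```

```text
(no output)
```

View pics/topc.png

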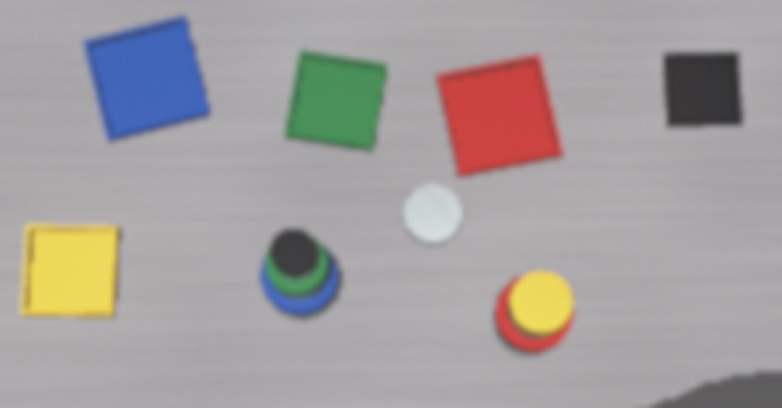

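View pics/sidec.png

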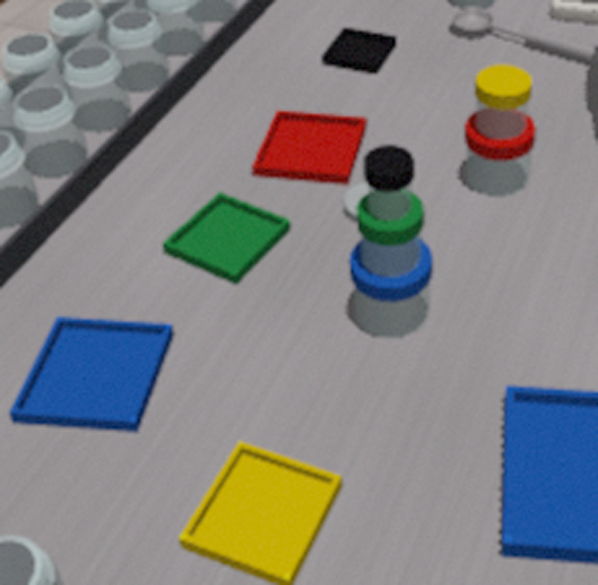

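The crops give these centres in full-image pixels.

| Object | Top view | Side view |
|---|---|---|
| Black lid | (231.8,179.4) | (245,201.5) |
| Yellow lid | (304.4,193.5) | (288,171) |

The tray outlines are clear in both views. The clear thing is a flat disc. Triangulating these next.

```bash
cat > h.py <<'E'
from bench import ctrl, read_camera, camera_params
import numpy as np, cv2
from scipy.spatial.transform import Rotation as R
def ray(p,uv):
    d=np.linalg.solve(p["K"],[uv[0],uv[1],1.]); d=R.from_quat(p["rotation"],scalar_first=True).apply([d[0],-d[1],-d[2]])
    return np.array(p["xyz"]),d/np.linalg.norm(d)
def tri(obs):
    A=np.zeros((3,3));b=np.zeros(3)
    for p,uv in obs:
        o,d=ray(p,uv);M=np.eye(3)-np.outer(d,d);A+=M;b+=M@o
    x=np.linalg.solve(A,b)
    return x,max(np.linalg.norm((np.eye(3)-np.outer(d,d))@(x-o)) for o,d in [ray(*q) for q in obs])
def plane(p,uv,z):
    o,d=ray(p,uv);return (o+d*(z-o[2])/d[2])[:2]
def down(yaw): # tool y along world direction at angle yaw+90deg
    return (R.from_euler('z',yaw)*R.from_quat([1,0,0,0])).as_quat(scalar_first=True)
E
python3 - <<'E'
from h import *
T=camera_params("top");S=camera_params("side")
P=dict(black=((295,253),(390,160)),yellow=((542,301),(503,81)),bt=((147,78),(93,371)),gt=((336,101),(228,236)),rt=((500,115),(313,147)),kt=((703,90),(360,50)),yt=((70,270),(263,508)))
for k,(a,b) in P.items():
    a=np.array(a)/3.4+[145,105];b=np.array(b)/2.6+[95,140];x,e=tri([(T,a),(S,b)]);h={'black':.155,'yellow':.11}.get(k,.012)
    print(k,x.round(4),round(e,4),plane(T,a,h).round(4),plane(S,b,h).round(4))
print(plane(T,np.array((433,212))/3.4+[145,105],.0).round(3))
s=ctrl.get_state();r=R.from_quat(camera_params("wrist")["rotation"],scalar_first=True)
print(R.from_quat(s["eef_rot"],scalar_first=True).as_matrix().round(3),r.as_matrix().round(3))
E
```

```text
black [0.4697 0.0947 0.1519] 0.0007 [0.4684 0.0944] [0.469  0.0982]
yellow [ 0.4382 -0.0971  0.1055] 0.0 [ 0.4374 -0.0967] [ 0.4366 -0.0906]
bt [0.6584 0.2332 0.0045] 0.001 [0.655  0.2316] [0.6543 0.2381]
gt [0.6349 0.0673 0.0043] 0.0 [0.6325 0.0671] [0.6301 0.0744]
rt [ 0.6203 -0.076   0.0019] 0.0011 [ 0.6184 -0.075 ] [ 0.613  -0.0642]
kt [ 0.6418 -0.2536  0.0036] 0.0001 [ 0.6391 -0.2518] [ 0.6365 -0.2413]
yt [0.4863 0.295  0.0073] 0.0001 [0.4852 0.294 ] [0.4847 0.2975]
[ 0.536 -0.016]
[[ 0.966  0.257 -0.   ]
 [ 0.257 -0.966  0.001]
 [ 0.    -0.001 -1.   ]] [[ 0.258  0.938  0.232]
 [-0.966  0.251  0.06 ]
 [-0.002 -0.239  0.971]]
```

Heights read about 5 mm low, which is within calibration. I'll take two wrist looks to pin down the stacks and trays.

Run:
```python
from h import *
import json
for i,y in enumerate((.12,-.10)):
    ctrl.movep([.46,y,.33],down(0)); p=camera_params("wrist"); im=read_camera("wrist")
    cv2.imwrite(f"pics/w{i}.png",cv2.resize(cv2.cvtColor(im,cv2.COLOR_RGB2BGR),None,fx=1.56,fy=1.56,interpolation=2))
    json.dump({k:np.array(v).tolist() for k,v in p.items()},open(f"w{i}.json","w"))
s=ctrl.get_state();print(s["clock"],s["position"],s["q"])
```

```text
3.875 [ 0.46016477 -0.09904746  0.33004677] [-3.52644048e-01  1.56398720e-01  1.74564917e+00  3.09288617e-04
  1.23948465e+00  1.21729497e+00]
```

View pics/w0.png

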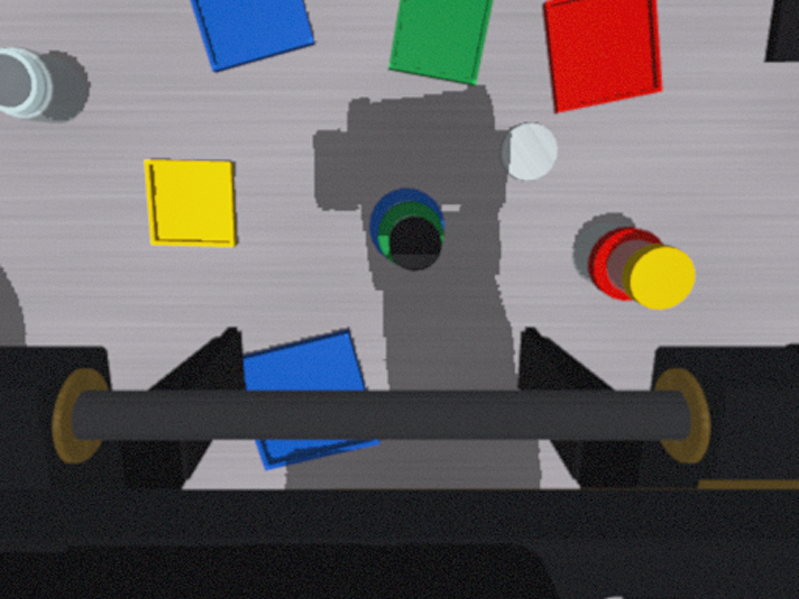

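View pics/w1.png

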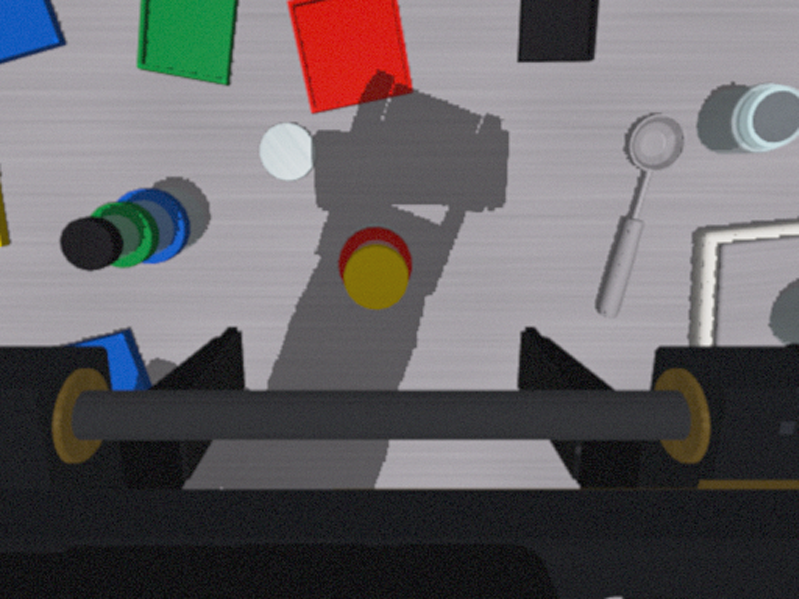

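w0 and w1 show these lid centres:

| Lid | w0 | w1 |
|---|---|---|
| Black | (414,244) | (92,244) |
| Yellow | (662,277) | (376,277) |
| Green | (408,233) | (125,235) |
| Blue | (407,225) | (154,226) |
| Red | (626,264) | (376,263) |

The lower corners of the trays are also visible.

Run:
```python
from h import *
import json
A,B=[{k:np.array(v) for k,v in json.load(open(f"w{i}.json")).items()} for i in (0,1)]
f=512/799 
P=dict(black=((414,244),(92,244),.155),yellow=((662,277),(376,277),.11),green=((408,233),(125,235),.11),blue=((407,225),(154,226),.06),red=((626,264),(376,263),.06),disc=((529,151),(287,151),0),
 rt1=((556,112),(313,112),.012),rt2=((661,92),(412,92),.012),gt1=((390,69),(138,69),.012),gt2=((475,84),(229,84),.012),kt=((766,62),(519,62),.012))
for k,(a,b,h) in P.items():
    a=np.array(a)*f;b=np.array(b)*f;x,e=tri([(A,a),(B,b)]);print(k,x.round(4),round(e,4),plane(A,a,h).round(4),plane(B,b,h).round(4))
for c in ((146,160),(236,161),(236,246),(150,245),(192,203)): print("yt",plane(A,np.array(c)*f,.012).round(4))
for c in ((215,71),(314,43)): print("bt",plane(A,np.array(c)*f,.012).round(4))
print("kt2",plane(B,np.array((595,62))*f,.012).round(4))
# tray corners from top view
T=camera_params("top")
for n,cs in dict(bt=((85,41),(185,16),(210,113),(110,140)),gt=((302,51),(387,66),(373,151),(286,136)),rt=((437,74),(540,55),(563,154),(460,176)),kt=((665,53),(739,53),(742,124),(667,127)),yt=((24,223),(119,226),(116,317),(21,315))).items():
    print(n,[plane(T,np.array(c)/3.4+[145,105],.012).round(3).tolist() for c in cs])
```

```text
black [0.4694 0.0959 0.1477] 0.0001 [0.4707 0.0964] [0.4705 0.0919]
yellow [ 0.4379 -0.0968  0.1089] 0.0001 [ 0.4382 -0.0962] [ 0.438  -0.0968]
green [0.4692 0.0975 0.0973] 0.0009 [0.4719 0.0981] [0.4701 0.0913]
blue [0.4697 0.0959 0.0476] 0.0005 [0.4717 0.0965] [0.4707 0.0905]
red [ 0.4367 -0.0962  0.0497] 0.0004 [ 0.4384 -0.0914] [ 0.4391 -0.0963]
disc [ 0.5326 -0.0155  0.0106] 0.0001 [ 0.5328 -0.0184] [ 0.5327 -0.0136]
rt1 [ 0.5667 -0.0392  0.0042] 0.0 [ 0.5661 -0.0368] [ 0.566  -0.0402]
rt2 [ 0.5828 -0.1278  0.0118] 0.0 [ 0.5828 -0.1277] [ 0.5827 -0.1277]
gt1 [0.6014 0.1105 0.0134] 0.0 [0.6016 0.1105] [0.6015 0.1111]
gt2 [0.5903 0.0348 0.0045] 0.0 [0.5894 0.036 ] [0.5893 0.0327]
kt [ 0.6091 -0.2228  0.0014] 0.0 [ 0.6073 -0.2156] [ 0.6073 -0.2202]
yt [0.5247 0.3312]
yt [0.5238 0.2497]
yt [0.4461 0.2548]
yt [0.447  0.3357]
yt [0.4862 0.2928]
bt [0.6   0.263]
bt [0.6225 0.176 ]
kt2 [ 0.6073 -0.2862]
bt [[0.689, 0.286], [0.711, 0.199], [0.623, 0.176], [0.599, 0.263]]
gt [[0.678, 0.097], [0.664, 0.022], [0.587, 0.035], [0.601, 0.11]]
rt [[0.656, -0.021], [0.672, -0.111], [0.583, -0.128], [0.564, -0.039]]
kt [[0.673, -0.22], [0.672, -0.285], [0.608, -0.284], [0.606, -0.219]]
yt [[0.527, 0.334], [0.523, 0.253], [0.444, 0.254], [0.447, 0.334]]
```

The views agree with each other, and the sizes and heights match the text. Starting with the black jar.

```bash
cat >> h.py <<'E'
TR=dict(blue=(.6555,.2313),green=(.6325,.0665),red=(.6182,-.0757),black=(.640,-.252),yellow=(.4855,.2935))
H=dict(blue=.06,red=.06,green=.05,yellow=.05,black=.045); D=dict(blue=.064,red=.064,green=.05,yellow=.05,black=.036)
def pick(n,xy,base,zt=.27,sq=20):
    z=base+H[n]-.009-.019; q=down(0)
    ctrl.grip(min(D[n]+.028,.095)); ctrl.movep([*xy,zt],q); ctrl.movel([*xy,z+.03],v=.15); ctrl.movel([*xy,z],v=.06)
    ctrl.grip(D[n]-.008,squeeze=sq); s=ctrl.get_state(); print(n,"grip",s["opening"],s["grasp_force"])
    ctrl.movel([*xy,z+.015],v=.05); ctrl.movel([*xy,zt],v=.15); s=ctrl.get_state(); print("lift",s["opening"],s["grasp_force"],s["ft_force"].round(2),s["clock"])
def place(n,zt=.27):
    xy=TR[n]; z=.004+H[n]-.028; ctrl.movep([*xy,zt],down(0)); ctrl.movel([*xy,z+.02],v=.15); ctrl.pause(.3)
    hit=ctrl.movel([*xy,z+.005],v=.05,f_stop=4) or ctrl.movel([*xy,z-.003],v=.012,f_stop=3)
    s=ctrl.get_state(); print(n,"touch",hit,"dz",round(s["position"][2]-z,4),s["ft_force"].round(2),s["opening"])
    ctrl.grip(D[n]+.024); ctrl.movel([*xy,z+.06],v=.12); ctrl.movel([*xy,zt],v=.25); print(ctrl.get_state()["clock"])
E
python3 - <<'E'
from h import *
pick("black",(.470,.096),.110,zt=.30); place("black")
cv2.imwrite("pics/b1.png",cv2.resize(cv2.cvtColor(np.hstack([read_camera("side")[100:300,130:400],read_camera("top")[100:300,160:430]]),cv2.COLOR_RGB2BGR),None,fx=1.45,fy=1.45))
E
```

```text
black grip 0.03543837188245389 19.999887943267822
lift 0.035348760135719304 19.999961256980896 [ 0.41  0.42 -0.15] 9.4
black touch True dz 0.0 [-1.22  0.86  5.07] 0.03563546130046482
15.9667
```

View pics/b1.png

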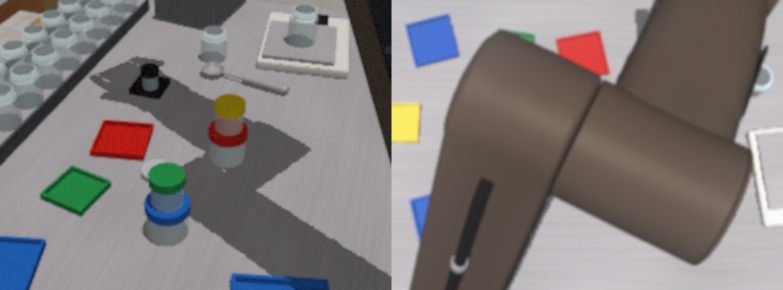

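The black jar stands upright in its tray at crop (150,80), touchdown was exactly at the expected height, and both stacks are undisturbed. Next are green and yellow.

Run:
```python
from h import *
pick("green",(.470,.096),.060); place("green")
pick("yellow",(.4378,-.0966),.060); place("yellow")
ctrl.movep([.46,.0,.33],down(0)); 
a=read_camera("side")[100:384,90:330]; b=cv2.resize(read_camera("wrist"),None,fx=284/384,fy=284/384)
cv2.imwrite("pics/b2.png",cv2.resize(cv2.cvtColor(np.hstack([a,b]),cv2.COLOR_RGB2BGR),None,fx=1.28,fy=1.28))
```

```text
green grip 0.04941865795778338 20.000135600566864
lift 0.04978594915665602 19.999927282333374 [ 0.05 -1.07 -1.28] 22.2583
green touch True dz -0.0 [0.49 1.4  5.35] 0.04953071939886105
28.025
yellow grip 0.04920415661121378 20.000181198120117
lift 0.04976238305781807 19.99982178211212 [ 0.42  0.92 -1.33] 33.5583
yellow touch True dz -0.0 [-1.48  0.01  5.11] 0.04963376317595775
40.0833
```

View pics/b2.png

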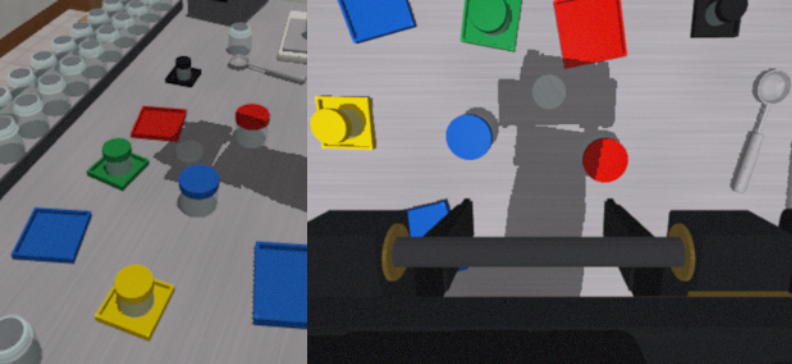

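Black, green and yellow all stand inside their trays. The blue jar at (470,137) and the red jar at (605,160) stand free where they were measured.

Run:
```python
from h import *
p=camera_params("wrist")
for c in ((470,137),(605,160)): print(plane(p,(np.array(c)/1.28-[240,0])*384/284,.06).round(4))
pick("blue",(.470,.096),0,sq=25); place("blue")
pick("red",(.4378,-.0966),0,sq=25); place("red")
ctrl.movep([.46,.0,.33],down(0)); 
a=read_camera("side")[100:384,90:330]; b=cv2.resize(read_camera("wrist"),None,fx=284/384,fy=284/384)
cv2.imwrite("pics/b3.png",cv2.resize(cv2.cvtColor(np.hstack([a,b]),cv2.COLOR_RGB2BGR),None,fx=1.28,fy=1.28))
```

```text
[0.4707 0.0945]
[ 0.4387 -0.0943]
blue grip 0.06357347884073837 25.000340938568115
lift 0.06376533505868194 24.99964714050293 [-0.02  0.16 -2.24] 47.275
blue touch True dz 0.0002 [-1.03 -0.34  4.02] 0.06347484900345354
53.15
red grip 0.06334402231537054 25.00049650669098
lift 0.06368879685755009 24.999590814113617 [-1.36  0.73 -1.65] 59.8083
red touch True dz 0.0001 [-1.11 -0.37  4.28] 0.06347869005136463
65.525
```

View pics/b3.png

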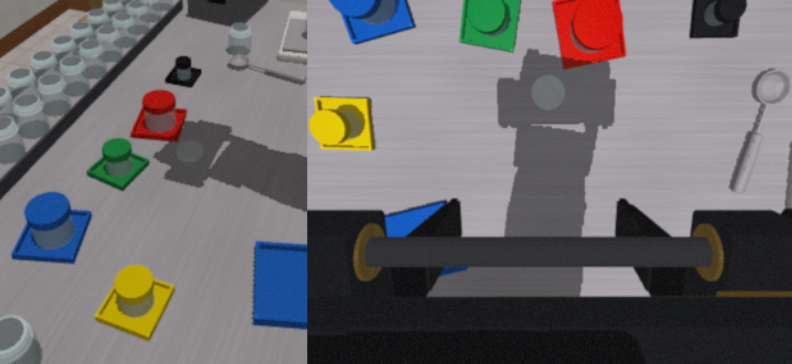

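All five jars stand upright inside the trays of their own colour, and blue is in the smaller tray. The gripper is clear of everything.

```bash
python3 -c "
from bench import ctrl
print(ctrl.finish_job())"
```

```text
the job is handed in; nothing more can be done
None
```

The job is handed in: all five jars stand upright in the trays matching their lids, blue in the smaller blue tray, after about 66 s of the 128 s allowed.

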